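# Set which phantom insert stands out

## Task

These three phantom blocks have push-push inserts: press one fully down and let go, and it changes over between standing out and being latched in. For the next measurement only the pink insert must stand out, with the white and the blue one latched in, so press whichever inserts are in the wrong position, check that each has changed over, and do not press the blue one, which is already in.

Things in the scene. Friction and masses are not known exactly. Their poses are not given: they have to be found in the camera images.
- pink_top (a point): Centre of the flat upper face of the pink push-push insert, an upright cylinder 44 mm wide in the middle of a fixed cream block (100 x 100 mm, top face 60 mm above the table). z up. Starts IN. All three inserts are alike. IN (latched): face 81 mm above the table. OUT: 94 mm, an orange band shows below the cap. Hard stop: 62 mm.
- white_top (a point): The same point of the white insert, on its own block of the same size. Starts OUT. Mechanism of all three: a press that takes the face down to 72 mm or lower, then let go, changes it over (in to out or out to in); one that stays above 77 mm does nothing. Press straight down with closed fingers, within 10 mm of the centre; spring 2 to 4 N. Press slowly (about 50 mm per s): the stop is hard.
- blue_top (a point): The same point of the blue insert, on its own block of the same size. Starts IN, right as it is: do not press it. An insert let go takes up to 0.5 s to come to rest.
Things that resemble listed ones, but are neither listed nor needed, are in the scene too. What is shaped like the part that bears pink_top but black or yellow is not meant. What is shaped like the part that bears white_top but red is not meant.

How it is judged (in metres and radians):
At the end, for the whole second after the job is handed in: The pink insert stands out (upper face more than 90 mm above the table) and the white and blue inserts are latched in (upper faces less than 86 mm above the table), and stay so with nothing touching them (height (world z) of pink_top above 0.09 m and height (world z) of each of white_top, blue_top below 0.086 m).
It fails at once if the blue insert is pressed (its upper face below 77 mm) (height (world z) of blue_top below 0.077 m).
It also fails if it takes over 35 s, if anything falls off the work surface, if the arm or the gripper's body presses on something with over 40 N, if the wrist force passes 120 N, or if a joint passes its speed limit or range.

## Robot

A 7-joint arm with a two-finger parallel gripper is mounted at the origin on the work surface. World frame = base frame: x ahead of the robot, y to its left, z up, the work surface at z = 0. Lengths are in mm, angles in rad, forces in N, time in s.
With the tool pointing down it reaches from about 400 to 850 mm from the base axis. Payload 4.5 kg.
Tool frame: the origin (TCP) lies midway between the tips of the shut fingers; the grasp point (between the pads) lies 19 mm behind it (robot.grasp_offset is the distance from the TCP to the grasp point, in mm); z points along the fingers, y is the direction in which the jaws open and shut (so a half turn about z gives the same grasp; the last joint's range is limited). The gripper opens to 88 mm and grips with 3 to 60 N. Pads are 18 mm wide; open, the fingers measure 123 mm over their backs; the gripper's body (75 mm by 187 mm) begins 45 mm behind the grasp point.
Start: joints at [1.253, 0.689, -0.195, 1.565, 0.157, 0.902, -0.215], TCP at [215.397, -586.735, 238.743] pointing down, gripper open.
Joint ranges: [-3.01, 3.01], [-0.46, 2.08], [-1.47, 1.51], [0.13, 2.56], [-1, 4.14], [0.04, 2.09], [-2.66, 2.66]. Speed limits (rad/s): [2.57, 2.57, 3.14, 3.14, 3.14, 3.14, 3.14].

## Interface

Orientations are given as a rotation vector (axis times angle).
In Python, from bench import robot gives the robot as it stands. The module is installed in compiled form; this text tells all that it offers.
- The arm moves only by the tool arm_command, never from a script. Its argument "commands" is a list of rows, each a list of 6 numbers: the shift along the tool's x, y, z in mm, then the turn, a rotation vector about the tool's x, y, z in degrees. In form: [[x, y, z, rx, ry, rz], ...]. A call has 1 to 8 rows; each row shifts and turns the commanded pose from where the row before left it, along the tool's axes as they then stand; what a row does not reach is not made up. A row lasts 1/10 s, in which the tool goes at most 50 mm and 8.59 degrees, less where a joint would pass 70% of its speed; a pose out of reach is approached as far as the arm can. A call is refused whole if a number of a shift passes 50 or a number of a turn 8.59, either way. A call with a gripper value outside its range is refused whole. "grip" is the closure, from 0 (fully open) to 1 (shut), set as the call begins (left out, the last holds). The fingers move at their own pace and stop on an object; "force" is the grip in N (left out, the last holds). Time passes only in rows, so rows that do not move let the fingers close. It gives the time, the measured TCP pose, the force and the opening at its end, in the units of the state.
- robot.get_state(): the state, without advancing time (a new reading comes with each control period).
- robot.camera(name): name is "side" or "top"; returns a dict with "color" (400x640x3 uint8, red, green, blue), "fov_y" (degrees; the focal length in pixels is half the picture's height over the tangent of half this angle, whatever the lens; pixels are square), "cx", "cy" (the principal point, pixels), "extrinsics" (4x4, takes a point from camera to world coordinates). Camera axes: x right, y down, z forward; pixel columns grow to the right and rows downward; lengths in mm; the calibration is good to about 2 mm. A picture is of the moment at which its call begins. There is no depth.
- robot.finish_job(): hands the job in, once; it reports no verdict.
The state is a dict: "clock": time; "joints": joint angles; "qvel": joint speeds; "tau": joint torques, N m; "ee_pos": TCP position; "tool_rot": TCP orientation; "wrist_force": force on the tool from outside, world axes, zero at the start; "wrist_torque": the same for the moment, N m; "finger_gap": opening from 0.0 (shut) to 1.0 (fully open).
Only numpy, scipy, OpenCV 4.12 (cv2) and the standard library are available. Lean on these libraries where they do the work, as an engineer would, in place of code of your own. Each camera call takes 0.05 s, during which the arm holds its last target.

## Working session

There is one attempt and no reset: what is moved stays moved. The work goes in short steps, Python scripts to look and compute and a tool call to move; the robot and the scene stay as the last step left them, time stands still between calls to the robot, and variables do not carry over. Pictures are saved under pics/ and viewed, and the job is handed in when it is done.

Besides the shell and the picture viewer there is one more tool, called after "Request:" as name(argument=value, ...) on one line, values as JSON. arm_command: Moves the arm, as the interface text tells. Its arguments: {"type":"object","properties":{"commands":{"type":"array"},"grip":{"type":"number"},"force":{"type":"number"}},"required":["commands"]}

```bash
mkdir -p pics
cat > h.py <<'E'
import numpy as np, cv2, pickle
from bench import robot
def snap(n,tag):
    c=robot.camera(n); pickle.dump(c,open(f'pics/{tag}.pkl','wb')); cv2.imwrite(f'pics/{tag}.png',c['color'][:,:,::-1]); return c
def load(tag): return pickle.load(open(f'pics/{tag}.pkl','rb'))
def f(c): return 200/np.tan(np.radians(c['fov_y']/2))
def ray(c,u,v,z):
    E=np.array(c['extrinsics']); d=E[:3,:3]@np.array([(u-c['cx'])/f(c),(v-c['cy'])/f(c),1]); o=E[:3,3]
    return o+d*(z-o[2])/d[2]
def proj(c,p):
    E=np.array(c['extrinsics']); q=E[:3,:3].T@(np.array(p)-E[:3,3]); return f(c)*q[0]/q[2]+c['cx'],f(c)*q[1]/q[2]+c['cy']
def crop(tag,u0,v0,u1,v1,s):
    im=cv2.imread(f'pics/{tag}.png')[v0:v1,u0:u1]; n=f'pics/{tag}_c{u0}_{v0}.png'; cv2.imwrite(n,cv2.resize(im,None,fx=s,fy=s,interpolation=cv2.INTER_CUBIC))
E
python3 - <<'E'
from h import *
a=snap('top','t0');b=snap('side','s0')
for c in(a,b): print(c['fov_y'],c['cx'],c['cy'],np.round(c['extrinsics'],3))
s=robot.get_state();print(s)
E
```

```text
47.07799125316398 319.7427839630682 187.75785360532458 [[-2.50000e-02 -9.92000e-01  1.23000e-01  4.18280e+02]
 [-1.00000e+00  2.60000e-02  5.00000e-03  1.96690e+01]
 [-9.00000e-03 -1.23000e-01 -9.92000e-01  9.34333e+02]
 [ 0.00000e+00  0.00000e+00  0.00000e+00  1.00000e+00]]
42.025764380211726 313.27504082651996 194.13454250645154 [[-9.85000e-01 -1.24000e-01  1.16000e-01  4.24709e+02]
 [-1.70000e-01  7.09000e-01 -6.84000e-01  5.84071e+02]
 [ 2.00000e-03 -6.94000e-01 -7.20000e-01  6.74094e+02]
 [ 0.00000e+00  0.00000e+00  0.00000e+00  1.00000e+00]]
{'clock': 0.1, 'joints': array([ 1.25281685,  0.68988619, -0.19450362,  1.56621474,  0.1572783 ,
        0.90252782, -0.21508302]), 'qvel': array([-0.0005539 , -0.00311539, -0.00017206, -0.00098469, -0.00111637,
       -0.00140784, -0.00018599]), 'tau': array([-3.57663448e-03, -5.28500962e+01, -1.27127722e+00, -1.53837740e+01,
       -5.24786662e-02,  2.10227081e-03,  7.93014124e-05]), 'ee_pos': array([ 215.11518812, -586.21243434,  238.00525315]), 'tool_rot': array([-3.09153031e+00, -5.49548384e-01,  6.34870678e-04]), 'wrist_force': array([ 0.75782438,  0.09988964, -0.14910378]), 'wrist_torque': array([-0.01626995, -0.01805641,  0.01452025]), 'finger_gap': 1.0018460290085842}
```

View pics/t0.png

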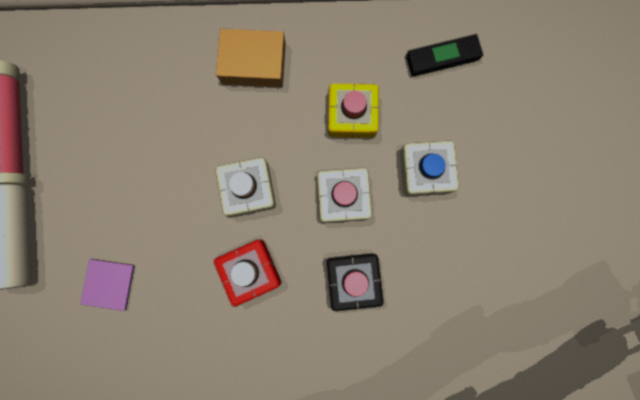

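View pics/s0.png

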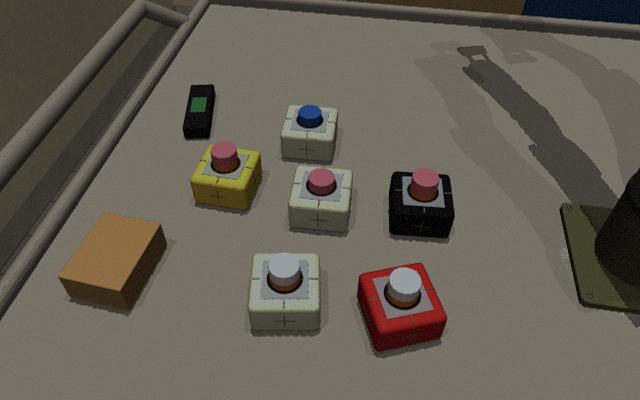

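Possible mix-ups in the top view are:
- **Pink:** cream block (345,194), which is the one I want; yellow (354,104); black (356,284).
- **White:** cream block (241,184), which is the one I want; red (243,273).
- **Blue:** cream block (433,166), to be left alone.

I'll check these choices in a close crop.

Run:
```python
from h import *
crop('t0',205,130,385,230,4); crop('s0',240,90,380,340,2.4)
a=load('t0');b=load('s0')
for n,t,s,z in(('pink',(345,194),(321.5,177),81),('white',(241.5,184),(285,262),94),('blue',(433,166),(310,112),81)):
    print(n,ray(a,*t,z).round(1),ray(b,*s,z).round(1))
```

```text
pink [511.4 -22.5  81. ] [514. -20.  81.]
white [533.6 168.8  94. ] [534.8 167.3  94. ]
blue [ 560.  -189.5   81. ] [ 562.7 -188.    81. ]
```

View pics/t0_c205_130.png

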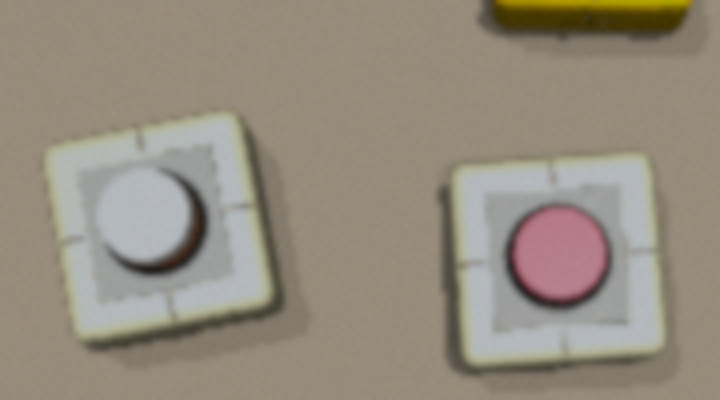

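View pics/s0_c240_90.png

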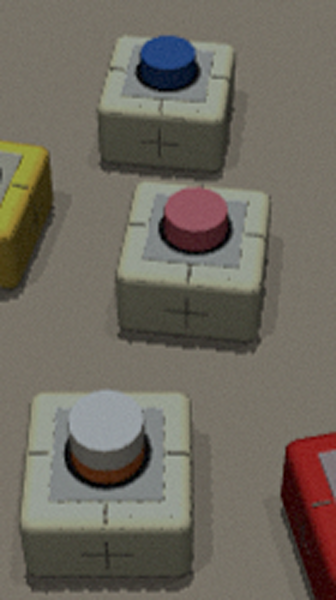

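The crops confirm it: the white cap on the cream block at about (241.3,184.2) shows its orange band, so it is OUT. The pink cap on cream at about (344.8,193.2) shows no band, so it is IN, and blue is IN too. The two cameras agree within 3 mm, giving pink ≈ (513,-21) and white ≈ (534,168).

```bash
cat > go.py <<'E'
import sys
from h import *
from scipy.spatial.transform import Rotation as R
s=robot.get_state(); t=np.array(list(map(float,sys.argv[1:4])))
r=R.from_rotvec(s['tool_rot']); print(s['clock'],s['ee_pos'].round(1),'shift tool',r.inv().apply(t-s['ee_pos']).round(1),'z axis',r.as_matrix()[:,2].round(4),'F',s['wrist_force'].round(1),s['finger_gap'])
E
python3 go.py 512.5 -21.5 238
```

```text
0.1 [ 215.1 -586.2  238. ] shift tool [ 473.8 -427.6    0.7] z axis [-7.0e-04  1.5e-03 -1.0e+00] F [ 0.8  0.1 -0.1] 1.0018460290085842
```

Request:
arm_command(commands=[[30,-27,0,0,0,0],[30,-27,0,0,0,0],[30,-27,0,0,0,0],[30,-27,0,0,0,0],[30,-27,0,0,0,0],[30,-27,0,0,0,0],[30,-27,0,0,0,0],[30,-27,0,0,0,0]], grip=1, force=30)

```text
clock: 0.9
ee_pos: [366.6, -299.7, 238.6]
tool_rot: [-3.093, -0.55, 0.0]
wrist_force: [0.8, 0.3, 0.9]
finger_gap: 0.297
```

```bash
python3 go.py 512.5 -21.5 150
```

```text
0.9 [ 366.6 -299.7  238.6] shift tool [ 232.8 -210.9   88.6] z axis [-3.e-04  2.e-04 -1.e+00] F [0.8 0.3 0.9] 0.29737136357546595
```

Request:
arm_command(commands=[[30,-27,0,0,0,0],[30,-27,0,0,0,0],[30,-27,0,0,0,0],[30,-27,0,0,0,0],[30,-27,10,0,0,0],[30,-27,30,0,0,0],[30,-27,30,0,0,0],[20,-19,20,0,0,0]])

```text
clock: 1.7
ee_pos: [510.8, -23.9, 147.2]
tool_rot: [-3.091, -0.554, 0.001]
wrist_force: [-0.4, 0.0, 0.4]
finger_gap: 0.005
```

Request:
arm_command(commands=[[0,0,0,0,0,0],[0,0,0,0,0,0],[0,0,0,0,0,0]])

```text
clock: 2.0
ee_pos: [509.9, -28.7, 149.5]
tool_rot: [3.093, 0.546, -0.0]
wrist_force: [-0.3, 0.3, -0.0]
finger_gap: 0.01
```

```bash
python3 go.py 512.5 -21.5 110
python3 - <<'E'
from h import *
snap('side','s1'); crop('s1',240,90,400,250,3.5)
E
```

```text
2.0 [509.9 -28.7 149.5] shift tool [ 4.9 -5.9 39.5] z axis [-1.0e-04 -1.1e-03 -1.0e+00] F [-0.3  0.3 -0. ] 0.010144754521564183
```

View pics/s1.png

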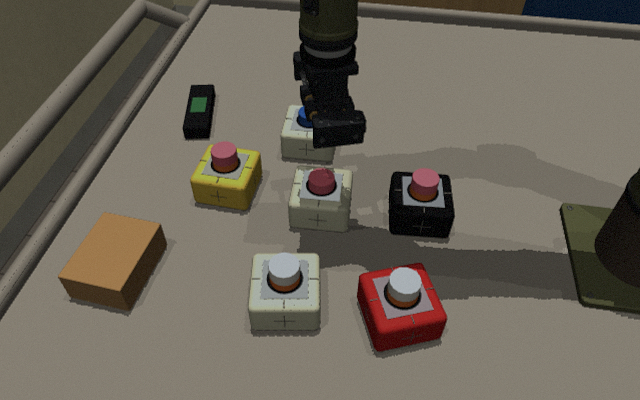

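Run:
```python
from h import *
b=load('s1'); s=robot.get_state(); p=s['ee_pos']
print(proj(b,p),proj(b,p+[0,0,64]),proj(b,[512.5,-21.5,81])); crop('s1',270,60,400,230,3.5)
```

```text
(np.float64(325.4757661867125), np.float64(141.5591916704861)) (np.float64(326.3030116721068), np.float64(107.97745677972968)) (np.float64(322.52410604067285), np.float64(176.47619413248154))
```

View pics/s1_c270_60.png

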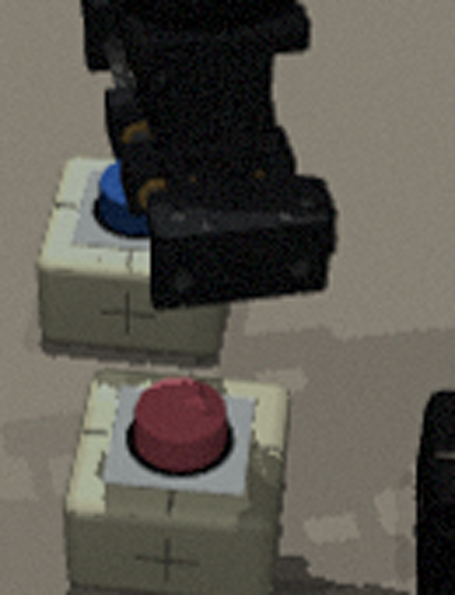

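Run:
```python
from h import *
from scipy.spatial.transform import Rotation as R
b=load('s1'); s=robot.get_state(); p=s['ee_pos'];r=R.from_rotvec(s['tool_rot'])
for q in [(37,-93,-64),(-37,-93,-64),(37,-20,0),(-37,-20,0),(9,-10,0),(-9,-10,0)]: print(q,np.round(proj(b,p+r.apply(q)),0))
a=snap('top','t1'); crop('t1',280,110,480,250,4)
print(proj(a,p))
```

```text
(37, -93, -64) [313. 153.]
(-37, -93, -64) [367. 146.]
(37, -20, 0) [304. 153.]
(-37, -20, 0) [352. 147.]
(9, -10, 0) [321. 146.]
(-9, -10, 0) [332. 145.]
(np.float64(350.535814677976), np.float64(190.29593705073358))
```

View pics/t1_c280_110.png

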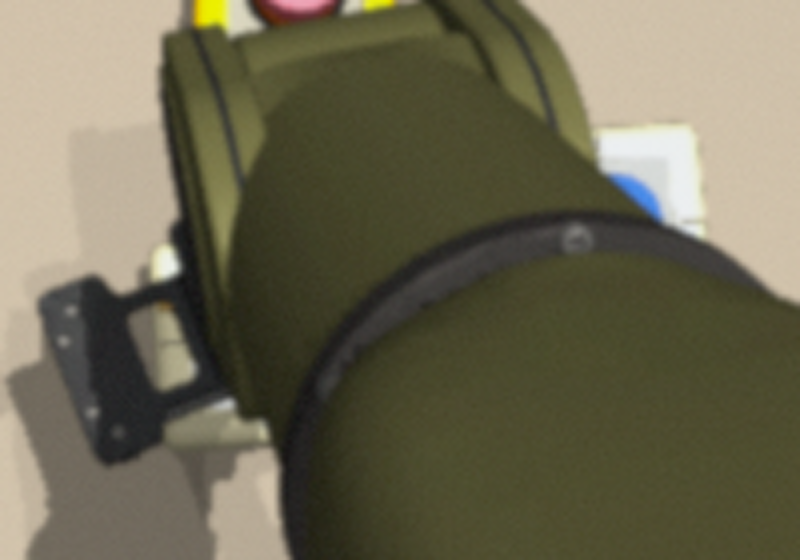

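The dark block is the end of the gripper's body, since its projected outline matches. The fingers are hidden behind it, so I'll rely on the measured TCP. Next I align over pink.

Request:
arm_command(commands=[[5,-6,10,0,0,0],[0,0,15,0,0,0],[0,0,15,0,0,0],[0,0,0,0,0,0],[0,0,0,0,0,0]])

```text
clock: 2.6
ee_pos: [512.8, -19.8, 109.0]
tool_rot: [-3.093, -0.549, 0.001]
wrist_force: [-0.7, 0.6, -0.8]
finger_gap: 0.005
```

```bash
python3 go.py 512.5 -21.5 68
```

```text
2.6 [512.8 -19.8 109. ] shift tool [-0.9  1.5 41. ] z axis [-3.e-04 -0.e+00 -1.e+00] F [-0.7  0.6 -0.8] 0.005293472245430907
```

Over pink within 2 mm. I'll press at 50 mm/s to about 68 mm, 4 mm below the changeover height and 6 mm above the stop.

Request:
arm_command(commands=[[0,1,5,0,0,0],[0,0,5,0,0,0],[0,0,5,0,0,0],[0,0,5,0,0,0],[0,0,5,0,0,0],[0,0,5,0,0,0],[0,0,5,0,0,0],[0,0,5,0,0,0]])

```text
clock: 3.4
ee_pos: [513.3, -20.7, 68.8]
tool_rot: [3.093, 0.55, 0.0]
wrist_force: [-0.9, -0.6, 3.3]
finger_gap: 0.004
```

Request:
arm_command(commands=[[0,0,1,0,0,0],[0,0,0,0,0,0],[0,0,0,0,0,0]])

```text
clock: 3.7
ee_pos: [513.2, -20.7, 68.1]
tool_rot: [3.093, 0.55, 0.0]
wrist_force: [-0.8, -0.2, 3.2]
finger_gap: 0.003
```

Request:
arm_command(commands=[[0,0,-6,0,0,0],[0,0,-8,0,0,0],[0,0,-12,0,0,0],[0,0,-20,0,0,0],[0,0,-25,0,0,0],[0,0,-10,0,0,0],[0,0,0,0,0,0],[0,0,0,0,0,0]])

```text
clock: 4.5
ee_pos: [513.0, -20.8, 148.9]
tool_rot: [3.093, 0.55, -0.0]
wrist_force: [0.5, 0.1, 0.7]
finger_gap: 0.002
```

```bash
python3 go.py 534 168 149
python3 - <<'E'
from h import *
snap('side','s2'); crop('s2',240,90,380,330,2.5)
E
```

```text
4.5 [513.  -20.8 148.9] shift tool [ 8.48e+01 -1.70e+02 -1.00e-01] z axis [-2.e-04 -1.e-04 -1.e+00] F [0.5 0.1 0.7] 0.0022824303592218743
```

View pics/s2_c240_90.png

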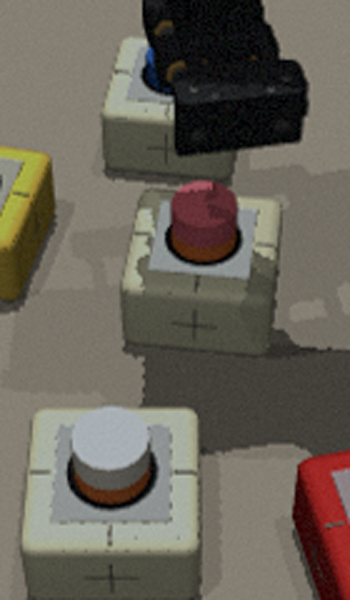

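Pink now shows its orange band at crop (205,245), pixel (322,188), so it is OUT. Next is white.

Request:
arm_command(commands=[[15,-30,0,0,0,0],[15,-30,0,0,0,0],[15,-30,0,0,0,0],[15,-30,0,0,0,0],[15,-30,0,0,0,0],[10,-20,10,0,0,0],[0,0,15,0,0,0],[0,0,0,0,0,0]])

```text
clock: 5.35
ee_pos: [532.3, 168.4, 121.4]
tool_rot: [3.092, 0.553, -0.009]
wrist_force: [-0.6, -0.7, 0.5]
finger_gap: 0.004
```

Request:
arm_command(commands=[[0,0,0,0,0,0],[0,0,0,0,0,0],[0,0,0,0,0,0]])

```text
clock: 5.65
ee_pos: [534.8, 167.4, 124.5]
tool_rot: [3.093, 0.548, 0.001]
wrist_force: [-0.0, -1.2, 0.5]
finger_gap: 0.003
```

```bash
python3 go.py 534 168 68
```

```text
5.65 [534.8 167.4 124.5] shift tool [-0.6 -0.9 56.5] z axis [ 7.e-04 -1.e-04 -1.e+00] F [-0.  -1.2  0.5] 0.003322086666037863
```

Request:
arm_command(commands=[[0,0,10,0,0,0],[0,0,10,0,0,0],[0,0,5,0,0,0],[0,0,5,0,0,0],[0,0,5,0,0,0],[0,0,5,0,0,0],[0,0,5,0,0,0],[0,0,5,0,0,0]])

```text
clock: 6.45
ee_pos: [534.1, 168.0, 73.7]
tool_rot: [3.093, 0.55, -0.001]
wrist_force: [-1.7, -0.8, 3.5]
finger_gap: 0.005
```

Request:
arm_command(commands=[[0,0,5,0,0,0],[0,0,2,0,0,0],[0,0,0,0,0,0],[0,0,0,0,0,0]])

```text
clock: 6.85
ee_pos: [534.4, 168.1, 67.1]
tool_rot: [3.093, 0.55, -0.0]
wrist_force: [-1.4, -1.6, 3.3]
finger_gap: 0.004
```

Request:
arm_command(commands=[[0,0,-6,0,0,0],[0,0,-8,0,0,0],[0,0,-14,0,0,0],[0,0,-25,0,0,0],[0,0,-35,0,0,0],[0,0,-35,0,0,0],[0,0,-30,0,0,0],[0,0,0,0,0,0]])

```text
clock: 7.65
ee_pos: [537.7, 169.3, 225.4]
tool_rot: [-3.091, -0.549, -0.017]
wrist_force: [0.6, -0.3, -0.6]
finger_gap: 0.005
```

Request:
arm_command(commands=[[-15,30,0,0,0,0],[-15,30,0,0,0,0],[-15,30,0,0,0,0],[-15,30,0,0,0,0],[0,0,0,0,0,0],[0,0,0,0,0,0],[0,0,0,0,0,0]])

```text
clock: 8.35
ee_pos: [519.7, 36.3, 220.1]
tool_rot: [-3.092, -0.552, -0.001]
wrist_force: [-0.3, -0.0, 0.2]
finger_gap: 0.007
```

```bash
python3 go.py 534 168 149
python3 - <<'E'
from h import *
snap('side','s3'); snap('top','t3')
E
```

```text
8.35 [519.7  36.3 220.1] shift tool [  59.  -118.5   71.3] z axis [ 5.0e-04  1.1e-03 -1.0e+00] F [-0.3 -0.   0.2] 0.0069177007314868404
```

View pics/s3.png

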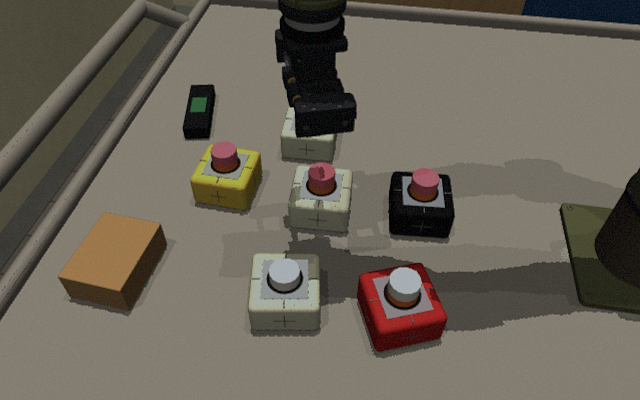

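View pics/t3.png

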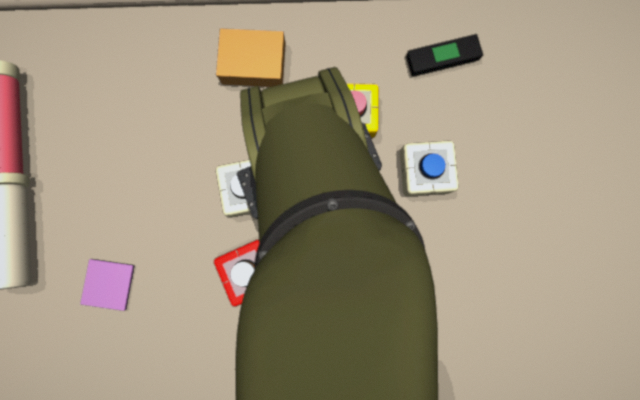

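Run:
```python
from h import *
crop('s3',240,100,370,330,2.6)
```

```text
(no output)
```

View pics/s3_c240_100.png

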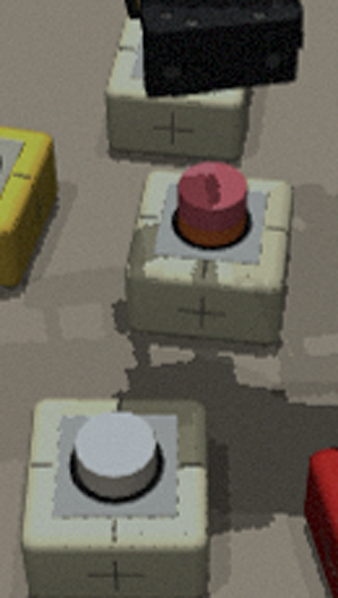

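White at crop (117,450) shows no band, so it is IN. Pink at (212,205) shows its band, so it is OUT. Blue in the top view at (433,166) has not moved. Nothing is touching the inserts, so I'm handing in.

```bash
python3 -c "
from bench import robot
print(robot.finish_job())"
```

```text
the job is handed in; nothing more can be done
None
```

I pressed the pink insert (now OUT) and the white insert (now IN) once each, and handed the job in at about 8.5 s. Pink went down to about 68 mm and white to about 67 mm, both at around 3.3 N. I never moved down over the blue insert.

In the last side picture pink shows its orange band and white shows none. The gripper hid the blue insert there, so I checked blue only in the top view, where it is at the same pixel (433,166) as at the start. The arm was clear of all three, with the tool tip at 220 mm and wrist force near zero. None of the checks failed; the largest disagreement was about 3 mm between the two cameras' positions, well inside the 10 mm allowed.

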